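# Take the hinged lid off the biscuit box and stand it in the plate rack

## Robot

A 6-joint arm with a two-finger parallel gripper is mounted at the origin on the work surface. World frame = base frame: x ahead of the robot, y to its left, z up, the work surface at z = 0. Lengths are in m, angles in rad, forces in N, time in s.
With the tool pointing down it reaches from about 0.375 to 0.825 m from the base axis. Payload 5.5 kg.
Tool frame: the origin (TCP) lies between the finger pads; the fingertips stand 11 mm ahead of it and the grasp point (between the pads) lies 8 mm behind it; z points along the fingers, y is the line along which they close (so a half turn about z gives the same grasp; the last joint's range is limited). The gripper opens to 85 mm and grips with 20 to 120 N. Pads are 22 mm wide; open, the fingers measure 114 mm over their backs; the gripper's body (76 mm by 85 mm) begins 54 mm behind the grasp point. The pads swing forward as they close: fully open they stand 13 mm farther back than shut.
Start: joints at [1.136, 0.314, -0.047, 1.21, 0, 1.571], TCP at [0.253, 0.544, 0.242] pointing down, gripper open.
Joint ranges: [-2.67, 2.67], [-0.69, 1.73], [-1.03, 1.25], [-2.08, 2.16], [-1.42, 1.45], [-3.14, 3.14]. Speed limits (rad/s): [2.39, 2.39, 3.01, 3.14, 3.14, 3.14].

## Interface

Orientations are given as a 3x3 rotation matrix whose columns are the frame's x, y, z axes.
In Python, from workcell import arm gives the robot as it stands. The module is installed in compiled form; this text tells all that it offers.
- The arm moves only by the shell command python3 -m jog 'ROWS' [FORCE]. ROWS is JSON, one flat list of numbers, 7 for each row, row after row: the shift along the world's x, y, z normalised to -1 to 1, where 1 is 100 mm, then the turn, a rotation vector about the world's x, y, z normalised to -1 to 1, where 1 is 60 degrees, then the opening in per cent of the stroke, from 0 (shut) to 100 (fully open). In form: [dx, dy, dz, wx, wy, wz, claw, dx, dy, dz, wx, wy, wz, claw, ...]. A call has exactly 5 rows; each row is the pose to reach, as a shift and turn from the pose commanded when the call began; what a row does not reach only later rows make up. A row lasts 1/12 s, in which the tool goes at most 41.7 mm and 7.16 degrees, less where a joint would pass 70% of its speed; a pose out of reach is approached as far as the arm can. A call with a number of a shift or a turn outside -1 to 1 is refused whole. A call with a gripper value outside its range is refused whole. The fingers move at their own pace and stop on an object; FORCE is the grip in N (left out, the last holds). Time passes only in rows, so rows that repeat a pose let the fingers close, or fill a call up. It gives the time, the measured TCP pose, the force, the opening and the grip force at its end, in the units of the state.
- arm.state(): the state, without advancing time (a new reading comes with each control period).
- arm.get_image(name): name is "scene" or "top" or "wrist"; returns a dict with "frame" (420x560x3 uint8, red, green, blue), "depth" (420x560 float32, m along the optical axis (not along the pixel's ray), 0 where there is no reading), "vertical_fov" (degrees; the focal length in pixels is half the picture's height over the tangent of half this angle, whatever the lens; pixels are square), "cx", "cy" (the principal point, pixels), "R" (3x3) and "t" (3): a world point X has camera coordinates R X + t. Camera axes: x right, y down, z forward; pixel columns grow to the right and rows downward; lengths in m; the calibration is good to about 2 mm. A picture is of the moment at which its call begins.
- arm.sign_off(): hands the job in; it is judged then, once.
The state is a dict: "time_s": time; "joint_pos": joint angles; "qvel": joint speeds; "joint_torque": joint torques, N m; "tcp_pos": TCP position; "tool_rot": TCP orientation; "wrist_force": force on the tool from outside, world axes, zero at the start; "moment": the same for the moment, N m; "grip_width": opening from 0.0 (shut) to 1.0 (fully open); "grip_force": force on a finger pad.
Only numpy, scipy, OpenCV 4.12 (cv2) and the standard library are available. Lean on these libraries where they do the work, as an engineer would, in place of code of your own. Each camera call takes 0.05 s, during which the arm holds its last target. There are 200 camera calls.

## Task

Take the wooden lid off the white biscuit box to air: swing it up on its hinge until it stands upright with its knuckles still on the pins, lift it straight up off the pins, and stand it hinge end down in the empty wide slot of the plate rack. Do not let the lid drop or slam, let go of it once it stands, and leave the other things on the counter where they are.

Things in the scene. Friction and masses are not known exactly. Their poses are not given: they have to be found in the camera images.
- box: White steel biscuit box, fixed: 110 mm deep (x), 190 mm wide (y), 100 mm high, 4 mm walls, open top under its lid. Origin under its centre, z up; its front faces its own -x, the hinge is at the rear (+x). Its front looks roughly to the robot's right, the hinge is on the left: yaw 50 to 87 degrees.
- box_pins (a point): Hinge axis, midway between the box's two hinge pins: 73 mm behind the box's centre, 106 mm above the counter; axes as the box. The pins are level steel rods, 8 mm diameter, along y, 46 to 74 mm either side of this point, on small ears inboard of them.
- box_rest (a point): Middle of the top of the steel rest tab behind the hinge, 50 mm wide (y), 6 mm thick; its front face is 9 mm behind the hinge axis, its top 40 mm above it. The lid opened about 4 degrees past vertical leans on it and stays by itself.
- lid: The loose lid, about 0.3 kg: wooden board with two hinge knuckles. Origin on its hinge axis. Closed: x points to the rear (to the hinge), y left, z up; upright on its pins: x points down, z to the rear. Held by gravity alone: let go before vertical, it falls shut.
- lid_center (a point): Centre of the lid's board, 84 mm from the hinge axis; axes as the lid. The board is 144 mm (x) by 194 mm (y) by 12 mm (z). Closed, it lies on the rim, its underside 100 mm above the counter. A batten 12 mm wide, 8 mm thick crosses the underside 37 to 49 mm from the front edge.
- lid_front_edge (a point): Middle of the lid's front edge (half-way through its 12 mm thickness), 156 mm from the hinge axis; the top edge when upright. Axes as the lid. Closed, the board juts out 28 mm past the box's front wall, so it can be hooked from below.
- lid_knuckles (a point): Midway between the lid's two knuckles, on the hinge axis; axes as the lid. They are steel forks 20 mm wide, centred 60 mm either side (y), 22 mm thick, with a 12 mm slot open to the lid's +x (down when upright). Prongs end 14 mm beyond this point: the upright lid must rise 18 mm to clear the pins.
- rack: Wooden plate rack, fixed: base 150 (x) by 230 (y) by 12 mm, rows of upright 8 mm dowels at y = -80, 0, 80 mm. Rows at x = -62 and -33 mm (72 mm high) hold a saucer that reaches 133 mm high; rows at x = 12 and 57 mm (92 mm high) form the empty wide slot. Origin under its centre, z up, +x roughly to the robot's left (yaw 68 to 104 degrees).
- rack_slot (a point): Centre of the empty wide slot, on the base's upper face, 12 mm above the counter, 34.5 mm towards +x from the rack's centre; axes as the rack. The slot runs along y, is 37 mm wide between dowels, which stand 80 mm above this point.
- mug_rim (a point): Bystander: white mug 80 mm across, 90 mm tall; centre of its mouth.
- honey_jar: Bystander: amber jar with black lid, 70 mm across, 110 mm tall; origin under its centre.
- soap: Bystander: black bottle 64 mm across, 170 mm tall; origin under its centre.
- spoon_grip (a point): Bystander: wooden-handled spoon 200 mm long lying flat crosswise near the robot; a point on its handle.
- bowl: Bystander: white bowl 130 mm across, 50 mm tall; origin under its centre.
- canister: Bystander: dark steel canister 90 mm across, 130 mm tall; origin under its centre.
- flask: Bystander: steel flask 68 mm across, 220 mm tall; origin under its centre.
Not all that is in view belongs to the job. Leave any purple look-alike of the box alone.

How it is judged:
By the outcome, as a careful person would: the job done as asked, in the order asked, and still so for the second after the job is handed in, with the robot touching nothing.
It also fails if it takes over 72 s, if anything falls off the work surface, if the arm or the gripper's body presses on something with over 40 N, if the wrist force passes 120 N, or if a joint passes its speed limit or range.

## Working session

There is one attempt and no reset: what is moved stays moved. The work goes in short steps, Python scripts to look and compute and a shell command to move; the robot and the scene stay as the last step left them, time stands still between calls to the robot, and variables do not carry over. Pictures are saved under pics/ and viewed, at most 10 in all, crops included, and the job is handed in when it is done.

```bash
mkdir -p pics; cat > h.py <<'E'
import numpy as np, cv2
from workcell import arm
def grab(n,tag):
    d=arm.get_image(n); np.savez(f'{tag}.npz',**d); cv2.imwrite(f'pics/{tag}.png',d['frame'][:,:,::-1]); return d
def load(tag): return dict(np.load(f'{tag}.npz'))
def cam(d):
    f=210/np.tan(np.radians(float(d['vertical_fov']))/2); return f,float(d['cx']),float(d['cy']),d['R'],d['t']
def ray(d,u,v,z):
    f,cx,cy,R,t=cam(d); r=R.T@np.array([(u-cx)/f,(v-cy)/f,1]); c=-R.T@t; return c+r*(z-c[2])/r[2]
def cloud(d):
    f,cx,cy,R,t=cam(d); D=d['depth']; v,u=np.mgrid[:420,:560]
    P=np.stack([(u-cx)/f*D,(v-cy)/f*D,D],-1); W=(P-t)@R; W[D==0]=np.nan; return W
def proj(d,X):
    f,cx,cy,R,t=cam(d); p=R@np.array(X)+t; return f*p[0]/p[2]+cx, f*p[1]/p[2]+cy
E
python3 - <<'E'
from h import *
for n in ('top','scene'):
    d=grab(n,n+'0'); print(n,cam(d))
s=arm.state(); print(s['tool_rot'],s['tcp_pos'],s['time_s'])
E
```

```text
top (np.float64(458.4867498314524), 286.36018570567734, 211.81743391531253, array([[ 0.00841296, -0.99996315, -0.00170996],
       [-0.99051709, -0.00809896, -0.13715065],
       [ 0.13713175,  0.00284759, -0.99054872]]), array([-0.01104709,  0.59813014,  1.21939949]))
scene (np.float64(504.091341112542), 283.7845903131256, 207.2974957125567, array([[ 0.1265473 ,  0.99189186,  0.01167593],
       [ 0.61457146, -0.06915787, -0.78582384],
       [-0.77864479,  0.10661958, -0.61834016]]), array([-0.03883772, -0.26551867,  1.82209989]))
[[-9.06955957e-01  4.21224915e-01 -6.80819165e-04]
 [ 4.21225463e-01  9.06954902e-01 -1.38343299e-03]
 [ 3.47358370e-05 -1.54149116e-03 -9.99998811e-01]] [0.25250235 0.54373667 0.24151615] 0.1
```

View pics/top0.png

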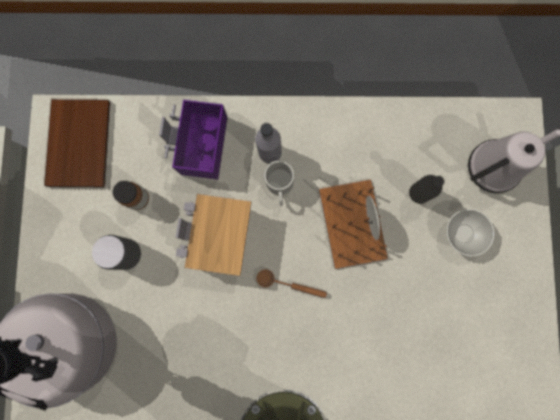

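View pics/scene0.png

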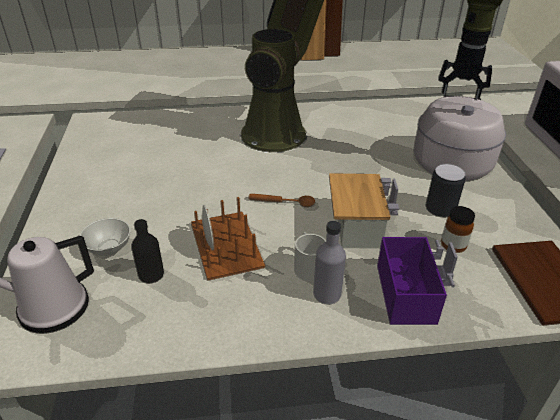

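Top view: the lid is at about (218,235) with the hinge to the left, and the rack is at about (355,222) with the saucer on its right side. The purple box is at (202,138) and the mug at (280,177). The scene view agrees. Next I'll measure the lid and the rack.

```bash
cat > m.py <<'E'
from h import *
def big(mask):
    mask=cv2.morphologyEx(mask.astype(np.uint8),cv2.MORPH_OPEN,np.ones((3,3)))
    c=max(cv2.findContours(mask,0,2)[0],key=cv2.contourArea); return c
T,S=load('top0'),load('scene0')
for nm,d,box in (('top',T,(180,190,255,280)),('scene',S,(325,168,392,222))):
    hsv=cv2.cvtColor(d['frame'],cv2.COLOR_RGB2HSV); W=cloud(d)
    m=(hsv[...,0]>8)&(hsv[...,0]<24)&(hsv[...,1]>90)&(hsv[...,2]>110)
    k=np.zeros_like(m);x0,y0,x1,y1=box;k[y0:y1,x0:x1]=1
    c=big(m&k); mm=np.zeros(m.shape,np.uint8); cv2.drawContours(mm,[c],-1,1,-1)
    z=W[...,2][cv2.erode(mm,np.ones((5,5)))>0]; print(nm,'depth z',np.nanmedian(z))
    r=cv2.minAreaRect(c); print(r)
    q=cv2.approxPolyDP(c,6,True)[:,0]; 
    for p in q: print(p,ray(d,*p,.112).round(4))
    mom=cv2.moments(c); print('cen',ray(d,mom['m10']/mom['m00'],mom['m01']/mom['m00'],.112))
# rack base
hsv=cv2.cvtColor(T['frame'],cv2.COLOR_RGB2HSV)
m=(hsv[...,0]<14)&(hsv[...,1]>110)&(hsv[...,2]>40); k=np.zeros_like(m);k[175:272,315:392]=1
c=big(m&k);r=cv2.minAreaRect(c);print('rack',r)
for p in cv2.boxPoints(r): print(p,ray(T,*p,.012).round(4))
for t,d,b in (('lid',T,(170,170,400,290)),('sc',S,(180,160,410,290))):
    cv2.imwrite(f'pics/z{t}.png',cv2.resize(d['frame'][b[1]:b[3],b[0]:b[2],::-1],None,fx=3.4,fy=3.4,interpolation=2))
E
python3 m.py
```

```text
top depth z 0.11352552708153622
((217.7701873779297, 234.36553955078125), (55.528778076171875, 74.6646957397461), 8.53076457977295)
[197 195] [0.6308 0.2271 0.112 ]
[186 267] [0.4441 0.2486 0.112 ]
[239 274] [0.4276 0.113  0.112 ]
[250 202] [0.6134 0.0885 0.112 ]
cen [0.52774163 0.16935112 0.112     ]
scene depth z 0.10929411080902603
((358.9999694824219, 194.49998474121094), (59.99999237060547, 42.99999237060547), -0.0)
[329 174] [0.4345 0.1114 0.112 ]
[334 216] [0.621 0.087 0.112]
[389 216] [0.6367 0.2262 0.112 ]
[379 174] [0.45   0.2526 0.112 ]
cen [0.5419661  0.16715312 0.112     ]
rack ((352.7381896972656, 223.6568603515625), (81.0356674194336, 52.17048645019531), 78.36637115478516)
[319.01828 189.23154] [ 0.6676 -0.098   0.012 ]
[370.11703 178.71121] [ 0.6991 -0.2432  0.012 ]
[386.4581  258.08218] [ 0.475  -0.2848  0.012 ]
[335.35934 268.6025 ] [ 0.4448 -0.1429  0.012 ]
```

View pics/zlid.png

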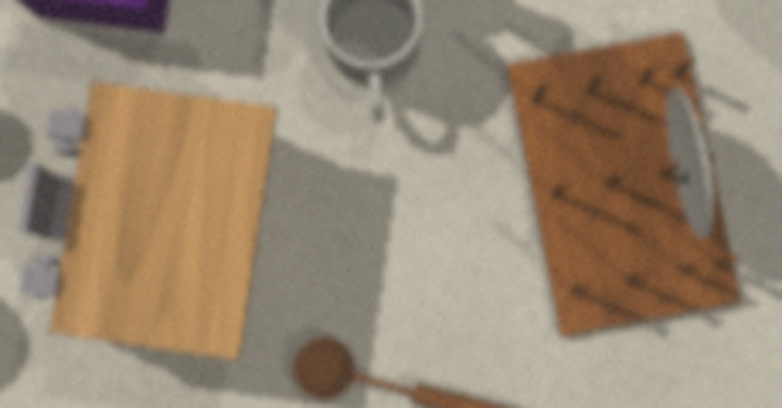

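Measured: lid centre (0.532, 0.169), yaw about 83°, top at z about 0.112. The rack is centred at (0.572, -0.192), yaw about 101.5°, which puts the slot at about (0.565, -0.158). The sizes agree with the text.

Plan:
1. Tilt the tool about 65° and straddle the overhanging edge.
2. Lift the lid until it is parallel to the fingers, then grip it.
3. Swing it about the hinge, lift it off and carry it to the rack.

First I move over.

```bash
python3 -m jog '[0.1,-0.2,0.2,0,0,0.06,100,0.2,-0.4,0.4,0,0,0.12,100,0.3,-0.6,0.6,0,0,0.18,100,0.4,-0.8,0.8,0,0,0.24,100,0.5,-1,1,0,0,0.3,100]' >/dev/null
python3 -m jog '[0.1,-0.2,0,0,0,0,100,0.2,-0.4,0,0,0,0,100,0.3,-0.6,0,0,0,0,100,0.4,-0.8,0,0,0,0,100,0.5,-1,0,0,0,0,100]' >/dev/null
python3 -m jog '[0.1,-0.2,0,0,0,0,100,0.2,-0.4,0,0,0,0,100,0.3,-0.6,0,0,0,0,100,0.4,-0.8,0,0,0,0,100,0.5,-1,0,0,0,0,100]' >/dev/null
python3 -m jog '[0.1,-0.2,0,0,0,0,100,0.2,-0.4,0,0,0,0,100,0.3,-0.6,0,0,0,0,100,0.4,-0.8,0,0,0,0,100,0.5,-1,0,0,0,0,100]'
python3 - <<'E'
from h import *
d=grab('wrist','w1'); c=-d['R'].T@d['t']; print(c, d['R'][2], arm.state()['joint_pos'])
E
```

```text
time_s: 1.77
tcp_pos: [0.4529, 0.143, 0.342]
tool_rot: [[-0.993, 0.12, -0.001], [0.12, 0.993, -0.0], [0.001, -0.0, -1.0]]
wrist_force: [0.6, 0.1, 0.0]
grip_width: 0.998
grip_force: 0.0
[0.3855048  0.15101762 0.47298372] [ 0.26298464 -0.03349211 -0.96421852] [ 0.30140153  0.05474682 -0.13711206  1.37932628 -0.00298873  0.42442443]
```

View pics/w1.png

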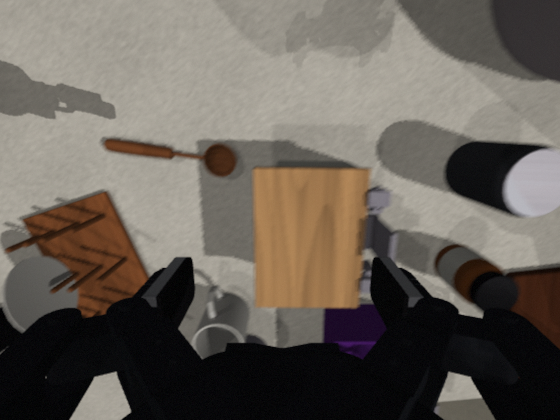

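Wrist view: the lid spans about (253,168)–(367,307) and the pins are at about (377,198) and (368,285). I'll refine the lid pose from this closer view.

```bash
python3 - <<'E'
from h import *
d=load('w1'); hsv=cv2.cvtColor(d['frame'],cv2.COLOR_RGB2HSV); W=cloud(d)
m=((hsv[...,0]>8)&(hsv[...,0]<24)&(hsv[...,1]>90)&(hsv[...,2]>90)).astype(np.uint8); k=np.zeros_like(m);k[160:320,245:375]=1
m=cv2.morphologyEx(m*k,2,np.ones((5,5)))
c=max(cv2.findContours(m,0,2)[0],key=cv2.contourArea)
mm=np.zeros_like(m);cv2.drawContours(mm,[c],-1,1,-1); z=W[...,2][cv2.erode(mm,np.ones((7,7)))>0]
print('z',np.nanmedian(z),np.nanstd(z))
P=np.array([ray(d,*p,.112)[:2] for p in c[:,0]],np.float32)
r=cv2.minAreaRect(P); print(r); print(cv2.boxPoints(r))
q=cv2.approxPolyDP(c,6,True)[:,0]
for p in q: print(p,ray(d,*p,.112).round(4))
E
```

```text
z 0.11130424978880998 0.0007260375191109372
((0.5289517641067505, 0.16836726665496826), (0.1433316171169281, 0.19352132081985474), 83.16400146484375)
[[0.42434874 0.10872815]
 [0.61649436 0.08569372]
 [0.6335548  0.2280064 ]
 [0.44140917 0.25104082]]
[254 168] [0.4259 0.1112 0.112 ]
[256 306] [0.615  0.0863 0.112 ]
[356 307] [0.633  0.2238 0.112 ]
[368 170] [0.4449 0.2486 0.112 ]
```

The lid is refined to centre (0.529, 0.1684), yaw 83.2°. That puts the hinge axis at (0.539, 0.252, 0.106) and the front edge at (0.520, 0.097). Now I move in front of the edge and tilt.

```bash
python3 -m jog '[0.08,-0.2,0,0,0,0,60,0.16,-0.4,0,0,0,0,60,0.24,-0.6,0,0,0,0,50,0.32,-0.8,-0.1,0,0,0,35,0.4,-1,-0.2,0,0,0,35]' >/dev/null
python3 -m jog '[0.04,-0.15,-0.1,0.1,-0.012,0,35,0.08,-0.3,-0.2,0.2,-0.024,0,35,0.12,-0.45,-0.3,0.3,-0.036,0,35,0.16,-0.6,-0.4,0.4,-0.048,0,35,0.2,-0.7,-0.5,0.54,-0.065,0,35]' 
python3 -m jog '[0,0,0,0.11,-0.013,0,35,0,0,0,0.22,-0.026,0,35,0,0,0,0.33,-0.039,0,35,0,0,0,0.44,-0.053,0,35,0,0,0,0.54,-0.065,0,35]'
python3 -c "
from workcell import arm;s=arm.state();print(s['joint_pos'])"
```

```text
time_s: 2.65
tcp_pos: [0.5136, -0.0269, 0.2734]
tool_rot: [[-0.993, 0.101, 0.067], [0.121, 0.846, 0.519], [-0.004, 0.524, -0.852]]
wrist_force: [0.1, 0.6, -0.4]
grip_width: 0.351
grip_force: 0.0
time_s: 3.07
tcp_pos: [0.5132, -0.0269, 0.2724]
tool_rot: [[-0.992, 0.052, 0.11], [0.122, 0.432, 0.894], [-0.001, 0.901, -0.435]]
wrist_force: [-0.4, 1.1, -1.3]
grip_width: 0.346
grip_force: 0.0
[-0.57957341  0.54645293 -0.13686739  1.62755146  0.9412522  -0.84719458]
```

```bash
python3 -m jog '[0,0.05,-0.2,0,0,0,35,0,0.1,-0.4,0,0,0,35,0,0.15,-0.6,0,0,0,35,0,0.2,-0.8,0,0,0,35,0,0.25,-1,0,0,0,35]' >/dev/null
python3 -m jog '[0,0.07,-0.13,0.003,0,0,35,0,0.14,-0.26,0.007,0,0,35,0,0.21,-0.39,0.01,0,0,35,0,0.28,-0.52,0.013,0,0,35,0,0.35,-0.66,0.013,0,0,35]' 
python3 - <<'E'
from h import *
d=grab('scene','s2');f=d['frame'][130:300,180:420,::-1];cv2.imwrite('pics/s2c.png',cv2.resize(f,None,fx=3.2,fy=3.2,interpolation=2))
d=grab('wrist','w2')
E
```

```text
time_s: 3.9
tcp_pos: [0.5126, 0.0346, 0.1053]
tool_rot: [[-0.993, 0.054, 0.107], [0.12, 0.423, 0.898], [0.003, 0.904, -0.427]]
wrist_force: [0.7, 0.1, 0.1]
grip_width: 0.355
grip_force: 0.0
```

View pics/w2.png

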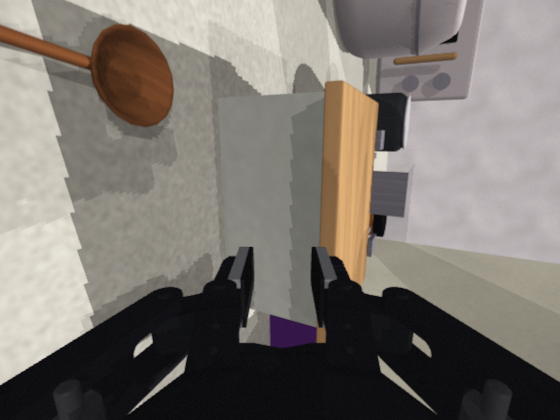

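Wrist view, with the tool axis tilted: the lid's front face starts at column about 322, and the open fingertips are at (248,250) and (315,250). I'll check the predicted edge heights against this image.

```bash
python3 - <<'E'
from h import *
d=load('w2'); W=cloud(d)
E=np.array([.5204,.0969]);u=np.array([.119,.993]);l=np.array([-.993,.119])
for s in (60,-60,0):
  for z in (.100,.112): print(s,z,np.round(proj(d,[*(E+s/1e3*l),z]),1), 'rear top',np.round(proj(d,[*(E+.144*u+s/1e3*l),z]),1))
for v in (120,170,220):
  print(v,[(x,d['frame'][v,x].tolist(),W[v,x].round(3).tolist()) for x in range(316,386,6)])
E
```

```text
60 0.1 [320.8 145.9] rear top [364.  139.4]
60 0.112 [339.8 146.2] rear top [375.9 139.4]
-60 0.1 [316.  314.2] rear top [357.  246.4]
-60 0.112 [332.1 318.4] rear top [367.6 248.1]
0 0.1 [318.2 236.7] rear top [360.3 195.5]
0 0.112 [335.6 239.3] rear top [371.5 196.4]
120 [(316, [108, 109, 102], [0.448, 0.138, 0.085]), (322, [105, 104, 99], [0.448, 0.138, 0.09]), (328, [141, 106, 72], [0.446, 0.11, 0.103]), (334, [142, 107, 70], [0.446, 0.111, 0.106]), (340, [160, 122, 81], [nan, nan, nan]), (346, [216, 169, 115], [0.447, 0.122, 0.111]), (352, [204, 159, 107], [0.449, 0.137, 0.111]), (358, [207, 162, 108], [0.451, 0.158, 0.111]), (364, [205, 159, 107], [0.453, 0.182, 0.111]), (370, [195, 151, 102], [0.455, 0.21, 0.111]), (376, [162, 123, 83], [0.458, 0.243, 0.112]), (382, [29, 31, 34], [0.473, 0.402, 0.097])]
170 [(316, [109, 110, 104], [0.484, 0.134, 0.086]), (322, [102, 82, 63], [0.477, 0.107, 0.1]), (328, [125, 94, 62], [0.477, 0.107, 0.104]), (334, [134, 101, 66], [0.476, 0.105, 0.108]), (340, [218, 171, 116], [0.476, 0.108, 0.111]), (346, [216, 168, 114], [0.48, 0.124, 0.111]), (352, [214, 168, 113], [0.485, 0.143, 0.111]), (358, [201, 155, 105], [0.49, 0.166, 0.111]), (364, [185, 143, 95], [0.497, 0.192, 0.111]), (370, [216, 169, 115], [0.505, 0.224, 0.111]), (376, [195, 192, 182], [0.713, 1.064, -0.0]), (382, [205, 201, 190], [0.757, 1.245, -0.001])]
220 [(316, [112, 111, 105], [0.523, 0.129, 0.087]), (322, [129, 96, 66], [0.51, 0.102, 0.101]), (328, [131, 100, 67], [0.509, 0.101, 0.105]), (334, [132, 99, 67], [0.509, 0.102, 0.109]), (340, [220, 173, 119], [0.512, 0.11, 0.111]), (346, [212, 164, 111], [0.519, 0.127, 0.111]), (352, [225, 178, 122], [0.528, 0.149, 0.111]), (358, [203, 156, 105], [0.538, 0.173, 0.111]), (364, [210, 163, 110], [0.551, 0.204, 0.111]), (370, [102, 59, 32], [0.632, 0.395, 0.089]), (376, [13, 12, 12], [0.63, 0.393, 0.098]), (382, [19, 20, 21], [0.629, 0.394, 0.108])]
```

The edge agrees within 2 mm. I'll insert around the edge, then lift along the arc.

```bash
python3 -m jog '[0.02,0.16,0,0,0,0,35,0.04,0.33,0,0,0,0,35,0.06,0.5,0,0,0,0,35,0.08,0.66,0,0,0,0,35,0.1,0.82,0,0,0,0,35]'
python3 -m jog '[0,0.01,0.06,0,0,0,35,0,0.02,0.12,0,0,0,35,0.01,0.03,0.18,0,0,0,35,0.01,0.04,0.24,0,0,0,35,0.01,0.05,0.3,0,0,0,35]'
python3 -m jog '[0,0.02,0.06,0,0,0,35,0,0.04,0.12,0,0,0,35,0,0.06,0.18,0,0,0,35,0.01,0.08,0.24,0,0,0,35,0.01,0.1,0.29,0,0,0,35]'
python3 - <<'E'
from h import *
d=grab('wrist','w3')
E
```

```text
time_s: 4.42
tcp_pos: [0.5232, 0.1165, 0.107]
tool_rot: [[-0.993, 0.053, 0.108], [0.12, 0.423, 0.898], [0.002, 0.904, -0.427]]
wrist_force: [0.6, 0.5, -1.0]
grip_width: 0.35
grip_force: 0.0
time_s: 4.83
tcp_pos: [0.5241, 0.1202, 0.137]
tool_rot: [[-0.993, 0.054, 0.108], [0.121, 0.424, 0.898], [0.002, 0.904, -0.427]]
wrist_force: [-1.1, -1.5, -1.3]
grip_width: 0.354
grip_force: 1.0
time_s: 5.25
tcp_pos: [0.5249, 0.1313, 0.1661]
tool_rot: [[-0.993, 0.053, 0.108], [0.12, 0.423, 0.898], [0.002, 0.904, -0.427]]
wrist_force: [-0.4, -1.6, -1.6]
grip_width: 0.35
grip_force: 0.7
```

View pics/w3.png

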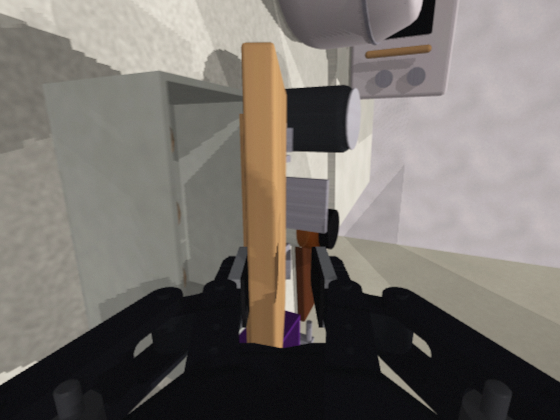

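The wrist view shows the lid raised off the box and lying between the fingers (lid edge at u 243–287, v 45–345), nearly parallel to them. I close on it.

```bash
python3 -m jog '[0,0,0,0,0,0,30,0,0,0,0,0,0,25,0,0,0,0,0,0,20,0,0,0,0,0,0,15,0,0,0,0,0,0,8]' 25
python3 -m jog '[0,0,0,0,0,0,5,0,0,0,0,0,0,3,0,0,0,0,0,0,0,0,0,0,0,0,0,0,0,0,0,0,0,0,0]' 25
python3 - <<'E'
from h import *
s=arm.state(); p=s['tcp_pos'];R=s['tool_rot']; print(s['joint_pos'])
u=np.array([.119,.993,0]);H=np.array([.539,.2525,.106]);l=np.array([.993,-.119,0])
a=np.arctan2(R[:,2]@u,-R[2,2]); v=p-H
print('a',np.degrees(a),'r,ang of tcp',np.hypot(v@u,v[2]),np.degrees(np.arctan2(v[2],-v@u)))
from scipy.spatial.transform import Rotation as Q
for k in range(1,9):
    phi=np.degrees(a)*k/8
    w=Q.from_rotvec(-np.radians(phi)*l); print(k,phi,(w.apply(v)-v)*10, -phi/60*l)
E
```

```text
time_s: 5.72
tcp_pos: [0.5245, 0.1309, 0.1647]
tool_rot: [[-0.993, 0.054, 0.107], [0.12, 0.424, 0.898], [0.003, 0.904, -0.428]]
wrist_force: [0.9, -2.2, -2.6]
grip_width: 0.138
grip_force: 25.0
time_s: 6.13
tcp_pos: [0.5246, 0.1311, 0.1651]
tool_rot: [[-0.993, 0.054, 0.107], [0.12, 0.424, 0.898], [0.003, 0.904, -0.427]]
wrist_force: [-0.3, -2.4, -2.3]
grip_width: 0.137
grip_force: 25.0
[-0.30822806  0.49618017 -0.46209225  0.99209667  1.09310693 -0.41911192]
a 64.72459292979514 r,ang of tcp 0.13577214178508615 25.796857879647472
1 8.090574116224392 [0.01134342 0.09465562 0.16615837] [-0.133899    0.01604631 -0.        ]
2 16.181148232448784 [0.02535672 0.21159007 0.31724419] [-0.267798    0.03209261 -0.        ]
3 24.271722348673176 [0.04176086 0.34847512 0.45024927] [-0.401697    0.04813892 -0.        ]
4 32.36229646489757 [0.06022926 0.50258531 0.5625254 ] [-0.53559601  0.06418522 -0.        ]
5 40.45287058112196 [0.08039417 0.67085223 0.65183712] [-0.66949501  0.08023153 -0.        ]
6 48.54344469734635 [0.10185412 0.84992559 0.71640617] [-0.80339401  0.09627783 -0.        ]
7 56.63401881357075 [0.12418183 1.03623996 0.75494696] [-0.93729301  0.11232414 -0.        ]
8 64.72459292979514 [0.14693273 1.22608572 0.76669211] [-1.07119201  0.12837044 -0.        ]
```

Gripped (11.6 mm opening, 25 N), tool parallel to the lid. Now the swing about the hinge, in rows of about 4°.

```bash
python3 -m jog '[0.005,0.045,0.084,-0.067,0.008,0,0,0.011,0.095,0.166,-0.134,0.016,0,0,0.018,0.151,0.243,-0.2,0.024,0,0,0.025,0.212,0.317,-0.268,0.032,0,0,0.033,0.278,0.386,-0.335,0.04,0,0]' 25
python3 -m jog '[0.009,0.07,0.064,-0.067,0.008,0,0,0.018,0.146,0.123,-0.134,0.016,0,0,0.027,0.225,0.177,-0.2,0.024,0,0,0.037,0.308,0.224,-0.268,0.032,0,0,0.047,0.393,0.266,-0.335,0.04,0,0]' 25
```

```text
time_s: 6.55
tcp_pos: [0.5279, 0.1592, 0.2048]
tool_rot: [[-0.993, 0.088, 0.084], [0.122, 0.71, 0.694], [0.001, 0.699, -0.715]]
wrist_force: [0.7, 0.6, -3.5]
grip_width: 0.136
grip_force: 24.8
time_s: 6.97
tcp_pos: [0.5328, 0.1988, 0.232]
tool_rot: [[-0.993, 0.111, 0.05], [0.121, 0.906, 0.406], [-0.001, 0.409, -0.913]]
wrist_force: [-0.1, -1.7, -1.8]
grip_width: 0.137
grip_force: 25.0
```

```bash
python3 -m jog '[0.011,0.088,0.035,-0.067,0.008,0,0,0.022,0.179,0.064,-0.134,0.016,0,0,0.033,0.272,0.086,-0.2,0.024,0,0,0.044,0.365,0.103,-0.268,0.032,0,0,0.056,0.46,0.112,-0.335,0.04,0,0]' 25
python3 -m jog '[0.005,0.05,0.001,-0.034,0.004,0,0,0.011,0.095,0.003,-0.067,0.008,0,0,0.011,0.095,0.003,-0.067,0.008,0,0,0.011,0.095,0.003,-0.067,0.008,0,0,0.011,0.095,0.003,-0.067,0.008,0,0]' 25
python3 - <<'E'
from h import *
d=grab('scene','s4');f=d['frame'][120:280,240:500,::-1];cv2.imwrite('pics/s4c.png',cv2.resize(f,None,fx=3,fy=3,interpolation=2))
E
```

```text
time_s: 7.38
tcp_pos: [0.5387, 0.2451, 0.2438]
tool_rot: [[-0.993, 0.121, 0.011], [0.121, 0.99, 0.068], [-0.003, 0.069, -0.998]]
wrist_force: [1.4, -2.7, 4.1]
grip_width: 0.137
grip_force: 25.8
time_s: 7.8
tcp_pos: [0.5401, 0.2552, 0.2437]
tool_rot: [[-0.993, 0.12, 0.002], [0.12, 0.993, 0.002], [-0.002, 0.002, -1.0]]
wrist_force: [3.0, -1.6, 6.6]
grip_width: 0.138
grip_force: 26.2
```

View pics/s4c.png

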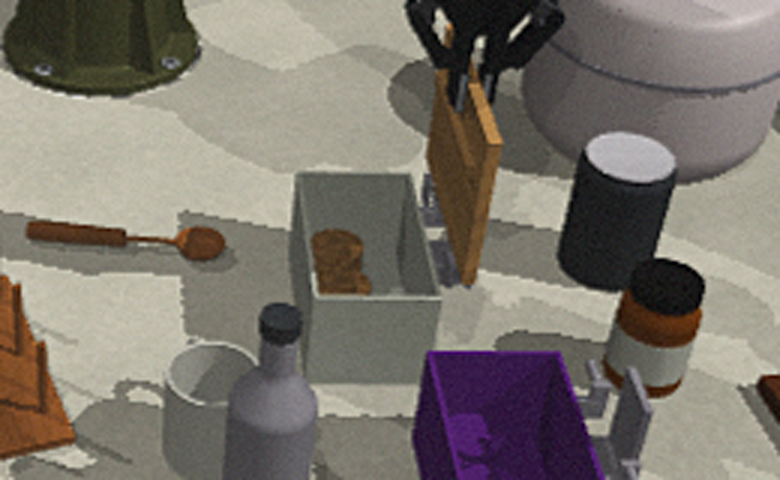

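The lid stands upright over the pins (crop: board from (450,30) to (470,285), knuckles at (435,195) and (450,265)), and the forces are small. I lift it straight up with a firmer grip, then check the rack fit by projecting the dowels.

```bash
python3 -m jog '[0,0,0,0,0,0,0,0,0,0,0,0,0,0,0,0,0.08,0,0,0,0,0,0,0.16,0,0,0,0,0,0,0.24,0,0,0,0]' 50
python3 -m jog '[0,0,0.16,0,0,0,0,0,0,0.32,0,0,0,0,0,0,0.48,0,0,0,0,0,0,0.64,0,0,0,0,0,0,0.8,0,0,0,0]' 50
python3 - <<'E'
from h import *
T,S=load('top0'),load('scene0')
c=np.array([.5716,-.192]);y=np.radians(101.5);X=np.array([np.cos(y),np.sin(y)]);Y=np.array([-X[1],X[0]])
out=[]
for d,b in ((T,(305,165,405,285)),(S,(185,185,270,287))):
    k=5 ; im=cv2.resize(d['frame'][b[1]:b[3],b[0]:b[2],::-1],None,fx=k,fy=k,interpolation=2)
    for rx in (12,57):
        for ry in (-80,0,80):
            q=c+(rx*X+ry*Y)/1e3
            for z,col in ((.012,(255,255,0)),(.104,(0,255,0))):
                p=proj(d,[*q,z]); cv2.circle(im,(int((p[0]-b[0]+.5)*k),int((p[1]-b[1]+.5)*k)),4,col,1)
    out.append(cv2.resize(im,(400,480)))
cv2.imwrite('pics/rk.png',np.hstack(out))
grab('top','t5')
E
```

```text
time_s: 8.27
tcp_pos: [0.5386, 0.254, 0.2663]
tool_rot: [[-0.993, 0.121, -0.002], [0.121, 0.993, -0.0], [0.002, -0.0, -1.0]]
wrist_force: [0.3, 0.2, -2.7]
grip_width: 0.132
grip_force: 51.3
time_s: 8.68
tcp_pos: [0.5389, 0.2539, 0.3472]
tool_rot: [[-0.993, 0.121, -0.001], [0.121, 0.993, -0.0], [0.001, -0.0, -1.0]]
wrist_force: [-0.0, -0.9, -3.0]
grip_width: 0.134
grip_force: 51.2
```

View pics/rk.png

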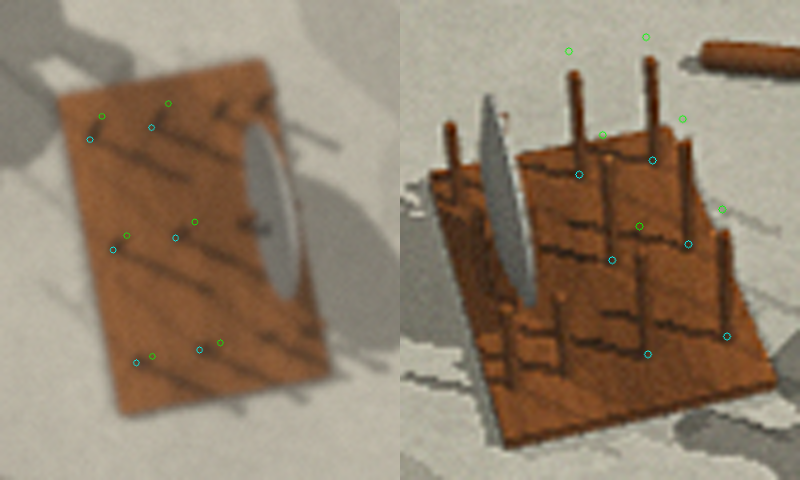

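The base projections match the dowels in both views. The dowel tops read z about 0.09, consistent with 80 mm above the base. The slot is at (0.565, -0.158). I carry the lid there and turn it +18°.

```bash
python3 -m jog '[0.01,-0.1,0,0,0,0.02,0,0.02,-0.3,0,0,0,0.04,0,0.04,-0.5,0,0,0,0.06,0,0.06,-0.75,0,0,0,0.08,0,0.08,-1,0,0,0,0.1,0]' 50 >/dev/null
python3 -m jog '[0.01,-0.2,0,0,0,0.02,0,0.03,-0.4,0,0,0,0.04,0,0.04,-0.6,0,0,0,0.06,0,0.06,-0.8,0,0,0,0.08,0,0.08,-1,0,0,0,0.1,0]' 50 >/dev/null
python3 -m jog '[0.01,-0.2,0,0,0,0.02,0,0.03,-0.4,0,0,0,0.04,0,0.04,-0.6,0,0,0,0.06,0,0.06,-0.8,0,0,0,0.08,0,0.08,-1,0,0,0,0.1,0]' 50
python3 -m jog '[0,-0.25,0,0,0,0,0,0.01,-0.5,0,0,0,0,0,0.01,-0.75,0,0,0,0,0,0.01,-0.95,0,0,0,0.005,0,0.02,-1,0,0,0,0.005,0]' 50
python3 -c "
from workcell import arm;s=arm.state();print(s['joint_pos'],s['tcp_pos'])"
```

```text
time_s: 9.98
tcp_pos: [0.5631, -0.0469, 0.3458]
tool_rot: [[-0.981, -0.192, -0.0], [-0.192, 0.981, 0.0], [0.0, 0.0, -1.0]]
wrist_force: [1.2, -0.5, -2.8]
grip_width: 0.128
grip_force: 51.3
time_s: 10.4
tcp_pos: [0.5649, -0.1489, 0.3455]
tool_rot: [[-0.981, -0.194, -0.001], [-0.194, 0.981, -0.001], [0.001, -0.001, -1.0]]
wrist_force: [1.5, -0.1, -1.9]
grip_width: 0.132
grip_force: 51.3
[-2.56940642e-01  2.66448624e-01  1.22164886e-01  1.42688173e+00
 -1.36724147e-03 -4.52147568e-01] [ 0.56490663 -0.1488805   0.34554252]
```

```bash
python3 -m jog '[0,-0.05,-0.15,0,0,0,0,0,-0.09,-0.3,0,0,0,0,0,-0.09,-0.5,0,0,0,0,0,-0.09,-0.7,0,0,0,0,0,-0.09,-0.9,0,0,0,0]' 50
python3 - <<'E'
from h import *
o=[]
d=grab('scene','s6');o.append(cv2.resize(d['frame'][120:290,160:300,::-1],(400,486),interpolation=2))
d=grab('top','t6');o.append(cv2.resize(d['frame'][165:285,305:404,::-1],(400,486),interpolation=2))
cv2.imwrite('pics/s6c.png',np.hstack(o))
E
```

```text
time_s: 10.82
tcp_pos: [0.5653, -0.1545, 0.255]
tool_rot: [[-0.98, -0.197, 0.0], [-0.197, 0.98, 0.0], [-0.0, 0.0, -1.0]]
wrist_force: [-0.7, 0.2, -3.8]
grip_width: 0.131
grip_force: 51.3
```

View pics/s6c.png

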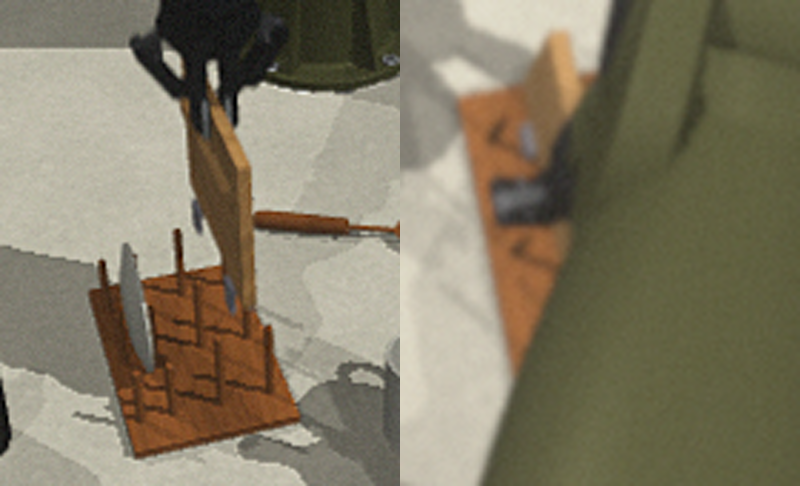

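The scene view shows the lid hanging upright above the slot (board at u 185–255, v 95–310), just above the dowels at (178,235)–(268,330). The offset across the slot is about 3.5 mm; I correct it while descending.

```bash
python3 -m jog '[0,-0.03,-0.05,0,0,0,0,0,-0.03,-0.2,0,0,0,0,0,-0.03,-0.4,0,0,0,0,0,-0.03,-0.6,0,0,0,0,0,-0.03,-0.78,0,0,0,0]' 50
python3 -m jog '[0,0,-0.02,0,0,0,0,0,0,-0.04,0,0,0,0,0,0,-0.06,0,0,0,0,0,0,-0.08,0,0,0,0,0,0,-0.1,0,0,0,0]' 50
```

```text
time_s: 11.33
tcp_pos: [0.5665, -0.1584, 0.1787]
tool_rot: [[-0.98, -0.197, 0.003], [-0.197, 0.98, -0.001], [-0.003, -0.002, -1.0]]
wrist_force: [-0.6, -0.3, -2.3]
grip_width: 0.131
grip_force: 51.3
time_s: 11.75
tcp_pos: [0.5665, -0.1585, 0.1694]
tool_rot: [[-0.98, -0.197, 0.003], [-0.197, 0.98, -0.001], [-0.002, -0.002, -1.0]]
wrist_force: [0.2, -0.9, -2.7]
grip_width: 0.132
grip_force: 51.2
```

```bash
python3 -m jog '[0,0,-0.01,0,0,0,0,0,0,-0.02,0,0,0,0,0,0,-0.03,0,0,0,0,0,0,-0.03,0,0,0,0,0,0,-0.03,0,0,0,0]' 50
python3 -m jog '[0,0,-0.01,0,0,0,0,0,0,-0.02,0,0,0,0,0,0,-0.02,0,0,0,0,0,0,-0.02,0,0,0,0,0,0,-0.02,0,0,0,0]' 50
```

```text
time_s: 12.17
tcp_pos: [0.5656, -0.1583, 0.1652]
tool_rot: [[-0.98, -0.197, 0.001], [-0.197, 0.98, -0.001], [-0.0, -0.001, -1.0]]
wrist_force: [0.9, -0.1, -2.7]
grip_width: 0.132
grip_force: 51.5
time_s: 12.58
tcp_pos: [0.5667, -0.1584, 0.1647]
tool_rot: [[-0.98, -0.197, 0.003], [-0.197, 0.98, -0.001], [-0.003, -0.002, -1.0]]
wrist_force: [0.5, 0.7, 7.8]
grip_width: 0.128
grip_force: 52.8
```

It touched down (+8 N). I release gently, back away upwards and look.

```bash
python3 -m jog '[0,0,0,0,0,0,12,0,0,0,0,0,0,15,0,0,0,0,0,0,18,0,0,0,0,0,0,22,0,0,0,0,0,0,26]' 20
python3 -m jog '[0,0,0,0,0,0,30,0,0,0,0,0,0,36,0,0,0,0,0,0,40,0,0,0.03,0,0,0,40,0,0,0.08,0,0,0,40]' 20
python3 -m jog '[0,0,0.1,0,0,0,40,0,0,0.25,0,0,0,40,0,0,0.45,0,0,0,40,0,0,0.7,0,0,0,40,0,0,1,0,0,0,40]' 20
python3 -m jog '[-0.1,0,0.1,0,0,0,40,-0.2,0,0.2,0,0,0,40,-0.4,0,0.3,0,0,0,40,-0.6,0,0.4,0,0,0,40,-0.8,0,0.5,0,0,0,40]'
python3 - <<'E'
from h import *
o=[]
d=grab('scene','s7');o.append(cv2.resize(d['frame'][130:300,160:420,::-1],(700,458),interpolation=2))
cv2.imwrite('pics/s7c.png',np.hstack(o))
T=grab('top','t7')
E
```

```text
time_s: 13.0
tcp_pos: [0.5653, -0.1582, 0.1628]
tool_rot: [[-0.98, -0.197, -0.0], [-0.197, 0.98, -0.001], [0.0, -0.001, -1.0]]
wrist_force: [0.2, 0.5, -0.5]
grip_width: 0.259
grip_force: 0.0
time_s: 13.42
tcp_pos: [0.565, -0.1581, 0.1707]
tool_rot: [[-0.98, -0.197, -0.001], [-0.197, 0.98, -0.0], [0.001, -0.0, -1.0]]
wrist_force: [-1.0, -0.4, 0.4]
grip_width: 0.398
grip_force: 0.0
time_s: 13.83
tcp_pos: [0.5647, -0.158, 0.272]
tool_rot: [[-0.98, -0.197, -0.001], [-0.197, 0.98, -0.0], [0.001, 0.0, -1.0]]
wrist_force: [0.5, -0.3, 0.0]
grip_width: 0.397
grip_force: 0.0
time_s: 14.25
tcp_pos: [0.4835, -0.158, 0.321]
tool_rot: [[-0.98, -0.197, -0.001], [-0.197, 0.98, -0.0], [0.001, 0.0, -1.0]]
wrist_force: [-0.9, -1.0, 0.2]
grip_width: 0.403
grip_force: 0.0
```

View pics/s7c.png

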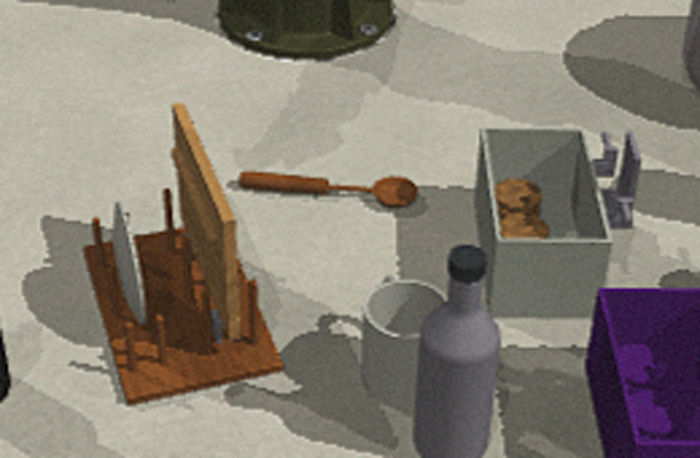

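The lid stands upright in the wide slot (board at u 175–240, v 105–340). The robot is clear and the other things are undisturbed, so I hand in.

```bash
python3 -c "
from workcell import arm;print(arm.sign_off())"
```

```text
the job is handed in; nothing more can be done
None
```

The lid now stands hinge end down in the rack's wide slot. I swung it upright on its pins, lifted it straight off and released it gently, touching nothing else; the job was handed in at about 14 s with no verdict shown.

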